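# Drive the spring pin home and wedge the hub flange off its fixture

### The arm

A 6-joint arm with a two-finger parallel gripper is mounted at the origin on the work surface. World frame = base frame: x ahead of the robot, y to its left, z up, the work surface at z = 0. Lengths are in m, angles in rad, forces in N, time in s.
With the tool pointing down it reaches from about 0.35 to 0.85 m from the base axis. Payload 8.1 kg.
Tool frame: the origin (TCP) lies between the finger pads; the fingertips stand manip.tcp_to_tips ahead of it and the grasp point (between the pads) lies 3 mm ahead of it (manip.tcp_to_tips is the distance from the TCP to the fingertips, in m); z points along the fingers, x is the direction in which the jaws open and shut, and the axes are right-handed (so a half turn about z gives the same grasp; the last joint's range is limited). The gripper opens to 93 mm and grips with 3 to 60 N. Pads are 15 mm wide; open, the fingers measure 128 mm over their backs; the gripper's body (75 mm by 188 mm) begins 65 mm behind the grasp point.
Start: joints at [1.134, 0.13, 1.488, -0, 1.523, -0.085], TCP at [0.207, 0.563, 0.241] pointing down, gripper open.
Joint ranges: [-2.96, 2.96], [-0.89, 2.26], [0.02, 2.5], [-1.34, 4.48], [0, 2.73], [-2.66, 2.66]. Speed limits (rad/s): [2.39, 2.39, 2.79, 3.14, 3.14, 3.14].

### API

Orientations are given as a rotation vector (axis times angle).
In Python, from plant import manip, optics, job gives the robot as it stands.
- The arm moves only by the tool move_arm, never from a script. Its argument "moves" is one flat list of numbers, 7 for each row, row after row: the shift along the tool's x, y, z in cm, then the turn, a rotation vector about the tool's x, y, z in degrees, then the opening, from -1 (shut) to 1 (fully open), so that 0 is half open. In form: [tx, ty, tz, wx, wy, wz, fingers, tx, ty, tz, wx, wy, wz, fingers, ...]. A call has 1 to 12 rows; each row shifts and turns the commanded pose from where the row before left it, along the tool's axes as they then stand; what a row does not reach is not made up. A row lasts 1/10 s, in which the tool goes at most 50 mm and 8.59 degrees, less where a joint would pass 70% of its speed; a pose out of reach is approached as far as the arm can. A call with a gripper value outside its range is refused whole. The fingers move at their own pace and stop on an object; "grip_force" is the grip in N (left out, the last holds). Time passes only in rows, so rows that do not move let the fingers close. It gives the time, the measured TCP pose, the force and the opening at its end, in the units of the state.
- manip.observe(): the state, without advancing time (a new reading comes with each control period).
- optics.capture(name): name is "scene" or "top" or "wrist"; returns the picture (400x640x3 uint8, red, green, blue); there is no depth.
- optics.calibration(name): a dict with "fx", "fy", "cx", "cy" (pixels), "eye" and "orientation" of the camera in the world. Camera axes: x right, y down, z forward; pixel columns grow to the right and rows downward; lengths in m; the calibration is good to about 2 mm. A picture is of the moment at which its call begins: read the wrist's pose just before it. calibration takes no time and is no camera call; for the wrist camera it gives the pose at the moment of the call.
- job.hand_in(): hands the job in, once; it reports no verdict.
Trained networks look in the newest picture that a camera, given by its name, has taken for a name from the list of things; names that differ only in an ending like _2 or _b are one class to them, and where a whole thing is asked for, a point or a joint stands for the part that bears it (a point fixed in the world has none). Each returns a list of dicts, best first, with "score" (0 to 1); they miss things now and then, are a little off and sometimes report something else, mostly with a low value. They report only what shows in the picture. A call takes as long as a camera call. They do not tell look-alikes from the thing itself.
- optics.recognise(target, camera): "at" ([x, y, z] in m, in world coordinates, good to about 4 mm: the middle of the surface that is visible of it).
- optics.silhouettes(target, camera): "region" (400x640 bool, what is visible of it).
- optics.spot_point(target, camera): "at" ([x, y, z] in m, in world coordinates, good to about 4 mm: a listed point, or the origin of a listed thing).
The state is a dict: "clock": time; "joint_pos": joint angles; "joint_velocities": joint speeds; "tau": joint torques, N m; "position": TCP position; "eef_rot": TCP orientation; "wrist_force": force on the tool from outside, world axes, zero at the start; "ft_torque": the same for the moment, N m; "opening": opening from 0.0 (shut) to 1.0 (fully open).
Only numpy, scipy, OpenCV 4.12 (cv2) and the standard library are available. Lean on these libraries where they do the work, as an engineer would, in place of code of your own. Each camera call takes 0.05 s, during which the arm holds its last target.

### The job

Take the brass mallet by its handle and drive the brass spring pin down flush with the deck of the grey fixture, using only the mallet on the pin, then stand the mallet back upright on the middle of its rubber mat and let go of it. Next take the orange wedge by its black grip, slide it along the deck, over the driven pin and under the yellow lug of the steel flange, until the flange just lifts off its feet by about 5 mm (the black line across the wedge is then at the lug's edge), and finish there still gripping the wedge, with the wedge alone carrying the flange. Leave the other parts on the bench where they are.

Things in the scene. Friction and masses are not known exactly. Their poses are not given: they have to be found in the camera images.
- fixture: Grey steel plate fixed to the bench, 335 x 190 x 12 mm; its flat top is the deck. Origin on the bench, z up; x = the way the wedge is pushed (roughly the robot's -y). In its frame, mm: plate x -175..160, y +-95; pin at x -85, y 0; lug's edge x -45, y 0; flange centre x 60, y 0. Feet 10 mm high carry the flange at x 60, y +-60 and x 115, y 0; guide studs at x 60, y +-70.
- deck (a point): Point on the deck surface on the pin's axis; its x axis is the push direction, z is up. The pin is flush when its top is level with this point.
- pin_top (a point): Centre of the top of the brass spring pin, 10 mm diameter, upright in the deck 40 mm before the lug's edge. At the start it stands 10 to 14 mm proud of the deck and blocks the wedge.
- pin (a joint): How far the pin is driven down, m: 0 = 14 mm proud, 0.0137 = fully home (stopped within 0.3 mm of flush). It is a tight fit: it takes about 8 N to move it, and it stays where it is left.
- flange (a joint): How far the flange is lifted, m: 0 = resting on its feet, up to 0.030. It slides only straight up and down on the guide studs.
- lug_edge (a point): Middle of the outer edge of the flange's yellow lug, at the level of its underside, 10 mm above the deck while down. Lug 50 mm wide, 12 mm thick, nose radius 6 mm. The flange is a steel disc, 170 mm across, 12 mm thick, its hub and bearing reach 55 mm above its underside; 0.6 to 1.0 kg. x axis = push direction, in which the way below the flange is free for 140 mm from here.
- wedge_grip (a point): Centre of the wedge's black grip block, 24 x 24 mm, 52 mm high, so 26 mm above the wedge's underside. x axis points to the thin tip, 102 mm from here; z up. Loose wedge, 0.14 kg, 30 mm wide, flat underside. The orange slope begins 12 mm from here. Its black line, 41 mm from here, is at the lug's edge when the flange is lifted 5 mm.
- wedge: The same wedge; origin on its underside, below the grip's centre. It is 4 mm thick at the tip and gains 1 mm every 5 mm: it touches the lug when the tip is about 35 mm past the lug's edge, and lifts it 5 mm at 61 mm. Pushing takes 5 to 15 N; friction holds it in.
- mallet_grip (a point): Middle of the mallet's handle, 80 mm above its striking face. The mallet stands upright, head down, on the mat: brass head 44 mm across, 45 mm high, flat striking face below; wooden handle 23 mm across, 70 mm long, top 115 mm above the face. About 0.35 kg. z points up along the handle.
- mallet: The same mallet; origin at the centre of its striking face.
- mat: Black rubber mat fixed to the bench, 110 x 110 x 4 mm, centre of its underside. Either left or right of the fixture.
- race: Steel bearing race lying on the bench, ring 90 mm across, 20 mm high; bystander.
- bearing: Tapered roller bearing, 60 mm across, 22 mm high; bystander.
- wrench: Steel wrench lying on the bench, bystander.
- bottle: Amber bottle 60 mm across, 190 mm high; bystander.
- can: Metal can 90 mm across, 110 mm high; bystander.
- gasket: Black flat ring 110 mm across, 5 mm thick; bystander.
Mind the look-alikes: they are no part of the job. Of the things that look like the wedge, take the one that is farthest to the robot's right at the start.

How it is judged:
By the outcome, as a careful person would: the job done as asked, in the order asked, and still so for the second after the job is handed in, while the arm keeps its last pose, push and grip.
It also fails if it takes over 64 s, if anything falls off the work surface, if the arm or the gripper's body presses on something with over 40 N, if the wrist force passes 120 N, or if a joint passes its speed limit or range.

## Working session

There is one attempt and no reset: what is moved stays moved. The work goes in short steps, Python scripts to look and compute and a tool call to move; the robot and the scene stay as the last step left them, time stands still between calls to the robot, and variables do not carry over. Pictures are saved under pics/ and viewed, and the job is handed in when it is done.

Besides the shell and the picture viewer there is one more tool, called after "Emit:" by a JSON object that holds its "op" and its "data", one argument or row to a line. move_arm: Moves the arm, as the interface text tells. Its arguments: {"type":"object","properties":{"moves":{"type":"array","items":{"type":"number"}},"grip_force":{"type":"number"}},"required":["moves"]}

```bash
ls; mkdir -p pics; python3 - <<'E'
from plant import manip, optics, job
import cv2,numpy as np
print(manip.observe(), manip.tcp_to_tips)
for n in ["scene","top"]:
    im=optics.capture(n); cv2.imwrite(f"pics/{n}0.png",im[:,:,::-1]); c=optics.calibration(n); print(n,c)
    for t in ["wedge_grip","mallet_grip","mallet","pin_top","deck","lug_edge","mat","fixture","wedge"]:
        r=optics.spot_point(t,n)
        print(t,[(np.round(d['at'],4).tolist(),round(d['score'],2)) for d in r])
E
```

```text
pics
{'clock': 0.0, 'joint_pos': array([ 1.13362427e+00,  1.31129496e-01,  1.48928812e+00, -2.82424455e-06,
        1.52297522e+00, -8.53874410e-02]), 'joint_velocities': array([-0.00110972, -0.00135378,  0.00054005,  0.00070229,  0.00038702,
       -0.00099878]), 'tau': array([-3.40517021e-03, -5.59809387e+01, -4.91775978e+01,  7.63591100e-02,
        3.47837352e-02, -1.63655895e-04]), 'position': array([0.2064941 , 0.56278833, 0.23960146]), 'eef_rot': array([ 2.57514761e+00,  1.79792607e+00, -2.44522186e-03]), 'wrist_force': array([ 0.57798506, -0.04812135, -0.82521762]), 'ft_torque': array([-0.02340853,  0.07705968,  0.00665645]), 'opening': 1.0006384038046265} 0.022
scene {'fx': 444.85358022030863, 'fy': 444.85358022030863, 'cx': 325.5569912419989, 'cy': 205.68228239829276, 'eye': array([1.11336087, 0.44235008, 1.08246947]), 'orientation': array([-1.22230702, -2.52247333,  0.73951526])}
wedge_grip [([0.5031, -0.3801, 0.0252], 0.96), ([0.7168, -0.1688, 0.027], 0.88), ([0.384, -0.2135, 0.0266], 0.78)]
mallet_grip [([0.5208, 0.3674, 0.0862], 0.97), ([0.5046, -0.3822, -0.0035], 0.67)
[... 624 characters left out ...]
0.50772643, 0.02661501, 1.5197179 ]), 'orientation': array([-2.21453945,  2.18005674, -0.09038518])}
wedge_grip [([0.718, -0.1726, 0.0267], 0.84), ([0.382, -0.2108, 0.0273], 0.69), ([0.5027, -0.3781, 0.0247], 0.64)]
mallet_grip [([0.5254, 0.3662, 0.0807], 0.66)]
mallet [([0.5188, 0.3618, 0.0004], 0.6)]
pin_top []
deck [([0.5406, 0.0578, 0.0112], 0.89)]
lug_edge [([0.5407, 0.0144, 0.0259], 0.72), ([0.6945, 0.3159, -0.0006], 0.45), ([0.7992, -0.0678, -0.0011], 0.26)]
mat [([0.527, 0.3613, 0.0039], 0.81)]
fixture [([0.5385, -0.0308, -0.0011], 0.59)]
wedge [([0.3821, -0.2154, -0.0008], 0.89), ([0.7181, -0.1696, 0.0008], 0.72), ([0.4991, -0.3811, 0.0034], 0.52), ([0.4998, -0.3782, 0.0268], 0.44)]
```

View pics/scene0.png

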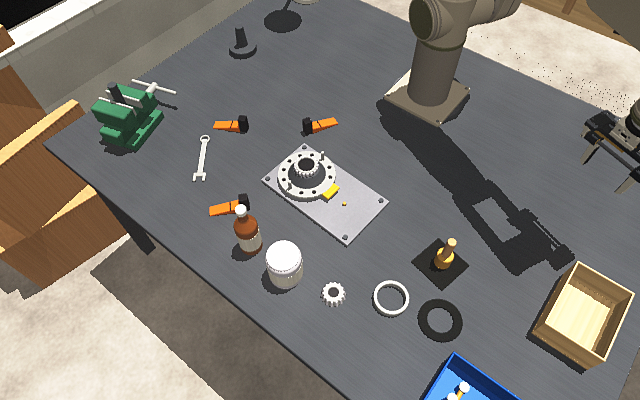

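View pics/top0.png

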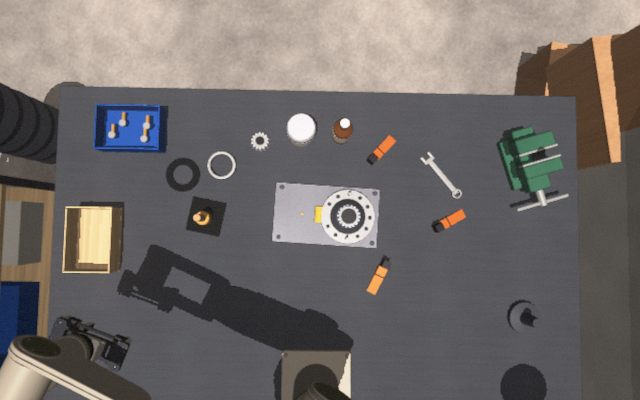

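```bash
cat > h.py <<'E'
import numpy as np, cv2
from scipy.spatial.transform import Rotation as R
def proj(c,P):
    P=np.atleast_2d(P); q=(P-c['eye'])@R.from_rotvec(c['orientation']).as_matrix()
    return np.c_[c['fx']*q[:,0]/q[:,2]+c['cx'],c['fy']*q[:,1]/q[:,2]+c['cy']]
def unproj(c,uv,z):
    uv=np.atleast_2d(uv).astype(float); d=np.c_[(uv[:,0]-c['cx'])/c['fx'],(uv[:,1]-c['cy'])/c['fy'],np.ones(len(uv))]@R.from_rotvec(c['orientation']).as_matrix().T
    s=(z-c['eye'][2])/d[:,2]; return c['eye']+d*s[:,None]
def crop(im,u0,v0,u1,v1,s,fn):
    cv2.imwrite(fn,cv2.resize(im[v0:v1,u0:u1,::-1],None,fx=s,fy=s,interpolation=cv2.INTER_CUBIC))
E
python3 - <<'E'
from plant import optics
from h import *
t=cv2.imread('pics/top0.png')[:,:,::-1]; s=cv2.imread('pics/scene0.png')[:,:,::-1]
crop(t,260,170,400,260,5,'pics/c1.png'); crop(s,255,135,395,245,5,'pics/c2.png')
a=cv2.resize(t[190:245,180:235,::-1],None,fx=7,fy=7,interpolation=2); b=cv2.resize(t[190:245,420:475,::-1],None,fx=7,fy=7,interpolation=2)
cv2.imwrite('pics/c3.png',np.hstack([a,b]))
a=cv2.resize(s[230:290,405:475,::-1],None,fx=5.5,fy=5.5,interpolation=2); b=cv2.resize(s[100:160,200:270,::-1],None,fx=5.5,fy=5.5,interpolation=2)
cv2.imwrite('pics/c4.png',np.hstack([a,b]))
E
```

```text
(no output)
```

View pics/c1.png

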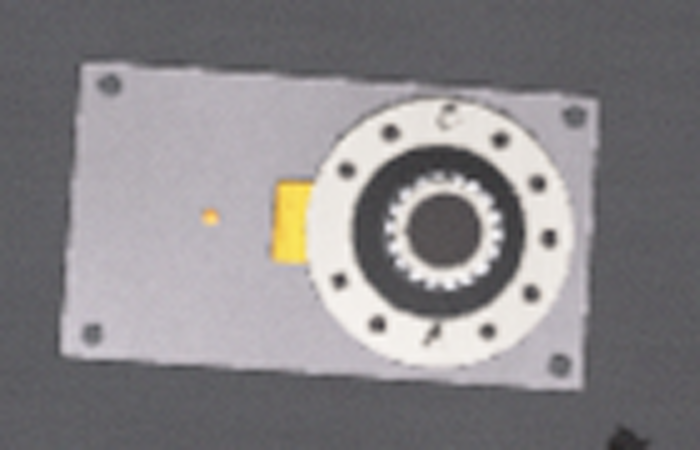

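View pics/c2.png

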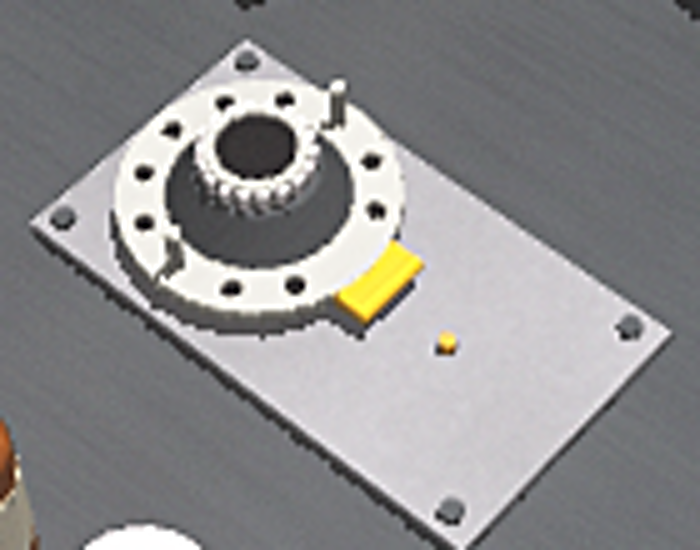

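View pics/c3.png

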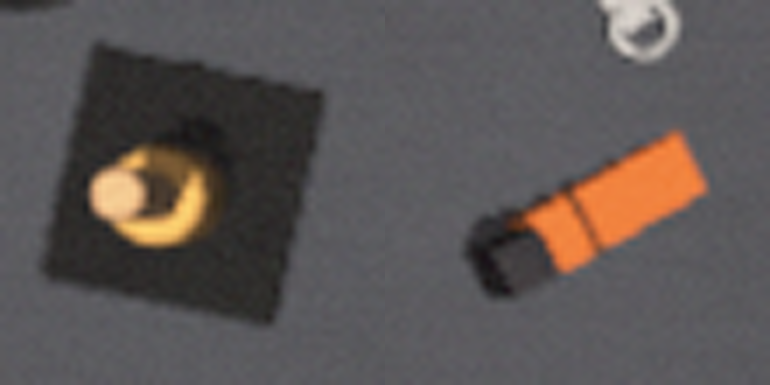

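View pics/c4.png

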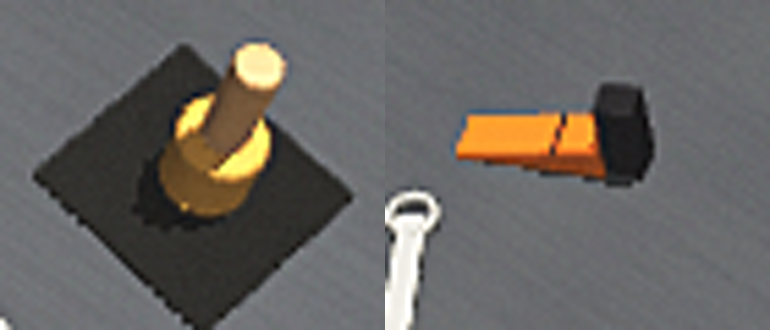

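```bash
python3 - <<'E'
from plant import optics
from h import *
from scipy.optimize import least_squares
ct,cs=optics.calibration('top'),optics.calibration('scene')
def px(l,u0,v0,s): return np.array([[u0+(a+.5)/s-.5,v0+(b+.5)/s-.5] for a,b in l])
T=px([(82,65),(598,98),(583,387),(62,355)],260,170,5); S=px([(245,40),(672,333),(30,220)],255,135,5)
FT=np.array([(-175,95,12),(160,95,12),(160,-95,12),(-175,-95,12)])/1e3
FS=np.array([(160,-95,12),(-175,-95,12),(160,95,12)])/1e3
def tf(p,F):
    c,s=np.cos(p[2]),np.sin(p[2]); return np.c_[p[0]+c*F[:,0]-s*F[:,1],p[1]+s*F[:,0]+c*F[:,1],F[:,2]]
for w in [(1,1),(1,0),(0,1)]:
    f=lambda p:np.r_[w[0]*(proj(ct,tf(p,FT))-T).ravel(),w[1]*(proj(cs,tf(p,FS))-S).ravel()]
    r=least_squares(f,[.54,-.03,-1.57]); p=r.x
    print(w,np.round(p,4),np.round(r.fun,1),'pin',tf(p,np.array([[-.085,0,.025],[-.045,0,.022]])).round(4))
pin=px([(210,217)],260,170,5),px([(447,340)],255,135,5)
print('pin',[unproj(c,u,.024).round(4) for c,u in zip((ct,cs),pin)])
# mat corners
M=px([(97,43),(325,92),(272,325),(42,275)],180,190,7); print('mat',unproj(ct,M,.004).round(4),unproj(ct,M,.004).mean(0))
M=px([(182,43),(352,195),(205,330),(32,175)],405,230,5.5); print('mat',unproj(cs,M,.004).round(4),unproj(cs,M,.004).mean(0))
print('handle top',unproj(ct,px([(118,194)],180,190,7),.119),unproj(cs,px([(260,66)],405,230,5.5),.119))
print('grip top',unproj(ct,px([(523-385,262)],420,190,7),.052),unproj(cs,px([(622-385,97)],200,100,5.5),.052))
print('tip',unproj(ct,px([(681-385,130),(709-385,188)],420,190,7),.004),unproj(cs,px([(468-385,116),(458-385,152)],200,100,5.5),.004))
E
```

```text
(1, 1) [ 0.5366 -0.0308 -1.62  ] [-0.1 -1.1  0.4 -0.8  0.1  0.4 -0.3  0.2  0.3 -0.7  0.5 -0.8 -0.   0.2] pin [[0.5408 0.0541 0.025 ]
 [0.5389 0.0142 0.022 ]]
(1, 0) [ 0.5356 -0.0308 -1.6177] [-0.2 -0.6  0.3 -0.6  0.2  0.6 -0.3  0.6  0.  -0.   0.  -0.   0.   0. ] pin [[0.5396 0.0541 0.025 ]
 [0.5377 0.0142 0.022 ]]
(0, 1) [ 0.5385 -0.0308 -1.6266] [ 0.  -0.   0.  -0.  -0.   0.  -0.  -0.   0.3 -0.4  0.1  0.  -0.4  0.3] pin [[0.5432 0.0541 0.025 ]
 [0.541  0.0141 0.022 ]]
pin [array([[0.5401, 0.0546, 0.024 ]]), array([[0.5438, 0.0547, 0.024 ]])]
mat [[0.5907 0.4037 0.004 ]
 [0.5698 0.2987 0.004 ]
 [0.4628 0.3199 0.004 ]
 [0.484  0.4253 0.004 ]] [0.52680539 0.36192081 0.004     ]
mat [[0.4647 0.3185 0.004 ]
 [0.4863 0.4254 0.004 ]
 [0.5901 0.405  0.004 ]
 [0.5727 0.2988 0.004 ]] [0.52843841 0.36192542 0.004     ]
handle top [[0.52047778 0.3642069  0.119     ]] [[0.52254963 0.36483227 0.119     ]]
grip top [[ 0.50232495 -0.37755374  0.052     ]] [[ 0.50042538 -0.37933905  0.052     ]]
tip [[ 0.56429843 -0.4644599   0.004     ]
 [ 0.53763416 -0.47738125  0.004     ]] [[ 0.53984889 -0.47910883  0.004     ]
 [ 0.56365253 -0.46289071  0.004     ]]
```

Emit:
{"op": "move_arm", "data": {
  "moves": [-0.64,3.03,0.5,0,0,0,1,-0.64,3.03,0.5,0,0,0,1,-0.64,3.03,0.5,0,0,0,1,-0.64,3.03,0.5,0,0,0,1,-0.64,3.03,0.5,0,0,0,1,-0.64,3.03,0.5,0,0,0,1,-0.64,3.03,0.5,0,0,0,1,-0.64,3.03,0.5,0,0,0,1,-0.64,3.03,0.5,0,0,0,1,-0.64,3.03,0.5,0,0,0,1,-0.64,3.03,0.5,0,0,0,1,-0.64,3.03,0.5,0,0,0,1],
  "grip_force": 60
}}

```text
clock: 2.2
position: [0.5226, 0.3651, 0.1805]
eef_rot: [-2.576, -1.798, -0.0]
wrist_force: [-0.6, 0.7, -0.3]
opening: 0.999
```

```bash
cat >> h.py <<'E'
def st():
    from plant import manip
    o=manip.observe(); M=R.from_rotvec(o['eef_rot']).as_matrix()
    print('t',round(o['clock'],2),'p',o['position'].round(4),'x',M[:,0].round(4),'yaw',round(np.degrees(np.arctan2(M[1,0],M[0,0])),2),'z',M[:,2].round(4),'F',o['wrist_force'].round(1),'op',round(o['opening'],3))
    return o['position'],M
def go(target,M,p):
    print('shift cm',(M.T@(np.array(target)-p)*100).round(2))
E
python3 - <<'E'
from plant import optics
from h import *
p,M=st(); print(M[:,0])
c=optics.calibration('wrist'); im=optics.capture('wrist'); cv2.imwrite('pics/w1.png',im[:,:,::-1]); 
print(c, proj(c,[[.5215,.3645,.119],[.5215,.3645,.004]]))
go([.5215,.3645,.087],M,p)
E
```

```text
t 2.2 p [0.5226 0.3651 0.1805] x [3.446e-01 9.387e-01 1.000e-04] yaw 69.84 z [ 1.e-04  1.e-04 -1.e+00] F [-0.6  0.7 -0.3] op 0.999
[3.44614281e-01 9.38744365e-01 1.17085193e-04]
{'fx': 301.4976286332024, 'fy': 301.4976286332024, 'cx': 317.8020301291225, 'cy': 198.51260139668457, 'eye': array([0.45666237, 0.38895854, 0.32352047]), 'orientation': array([2.39619204, 1.67380149, 0.21701534])} [[316.79476709 219.42920364]
 [317.10365992 185.28416569]]
shift cm [-0.1  -0.09  9.35]
```

View pics/w1.png

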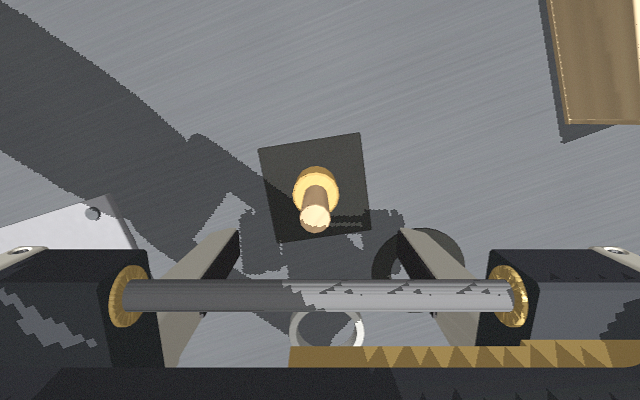

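Emit:
{"op": "move_arm", "data": {
  "moves": [-0.04,-0.03,1.7,0,0,0,1,-0.04,-0.03,1.7,0,0,0,1,-0.04,-0.03,1.7,0,0,0,1,-0.04,-0.03,1.7,0,0,0,1,0,0,1.6,0,0,0,1,0,0,0.9,0,0,0,1,0,0,0,0,0,0,-1,0,0,0,0,0,0,-1,0,0,0,0,0,0,-1,0,0,0,0,0,0,-1,0,0,0,0,0,0,-1,0,0,0,0,0,0,-1],
  "grip_force": 60
}}

```text
clock: 3.45
position: [0.5202, 0.3649, 0.0881]
eef_rot: [2.576, 1.798, 0.001]
wrist_force: [-0.5, 0.7, -0.1]
opening: 0.532
```

Emit:
{"op": "move_arm", "data": {
  "moves": [0,0,0,0,0,0,-1,0,0,0,0,0,0,-1,0,0,0,0,0,0,-1,0,0,0,0,0,0,-1,0,0,0,0,0,0,-1,0,0,0,0,0,0,-1,0,0,0,0,0,0,-1,0,0,0,0,0,0,-1]
}}

```text
clock: 4.25
position: [0.5198, 0.3647, 0.0875]
eef_rot: [2.576, 1.798, -0.0]
wrist_force: [-0.5, -1.0, -0.9]
opening: 0.241
```

```bash
python3 - <<'E'
from h import *
p,M=st()
E
```

```text
t 4.25 p [0.5198 0.3647 0.0875] x [ 3.446e-01  9.388e-01 -3.000e-04] yaw 69.84 z [-2.e-04 -2.e-04 -1.e+00] F [-0.5 -1.  -0.9] op 0.241
```

Emit:
{"op": "move_arm", "data": {
  "moves": [0,0,-1,0,0,0,-1,0,0,-2.5,0,0,0,-1,0,0,-2.5,0,0,0,-1,-2.83,1.26,0,0,0,0,-1,-2.83,1.26,0,0,0,0,-1,-2.83,1.26,0,0,0,0,-1,-2.83,1.26,0,0,0,0,-1,-2.83,1.26,0,0,0,0,-1,-2.83,1.26,0,0,0,0,-1,-2.83,1.26,0,0,0,0,-1,-2.83,1.26,0,0,0,0,-1,-2.83,1.26,0,0,0,0,-1]
}}

```text
clock: 5.45
position: [0.5385, 0.0855, 0.1481]
eef_rot: [2.576, 1.799, 0.0]
wrist_force: [-0.2, 0.2, -3.2]
opening: 0.244
```

Emit:
{"op": "move_arm", "data": {
  "moves": [-2.83,1.26,0,0,0,0,-1,0,0,0,0,0,0,-1,0,0,0,0,0,0,-1]
}}

```text
clock: 5.75
position: [0.5407, 0.0553, 0.148]
eef_rot: [-2.577, -1.796, -0.001]
wrist_force: [0.2, -0.7, -3.4]
opening: 0.241
```

```bash
python3 - <<'E'
from plant import optics
from h import *
p,M=st(); go([.541,.0543,.0835+.04],M,p)
for n in ('scene','top'):
    im=optics.capture(n); cv2.imwrite(f'pics/{n}1.png',im[:,:,::-1])
    if n=='scene': crop(im,290,100,410,220,5,'pics/c5.png')
    for t in ('mallet','pin_top'):
        print(n,t,[(d['at'].round(4) if hasattr(d['at'],'round') else d['at'],round(d['score'],2)) for d in optics.spot_point(t,n)])
im=optics.capture('wrist'); cv2.imwrite('pics/w2.png',im[:,:,::-1])
E
```

```text
t 5.75 p [0.5407 0.0553 0.148 ] x [3.463e-01 9.381e-01 5.000e-04] yaw 69.74 z [ 1.e-04  5.e-04 -1.e+00] F [ 0.2 -0.7 -3.4] op 0.241
shift cm [-0.09  0.06  2.45]
scene mallet [([0.5397, 0.0531, 0.061], 0.74)]
scene pin_top []
top mallet []
top pin_top []
```

View pics/c5.png

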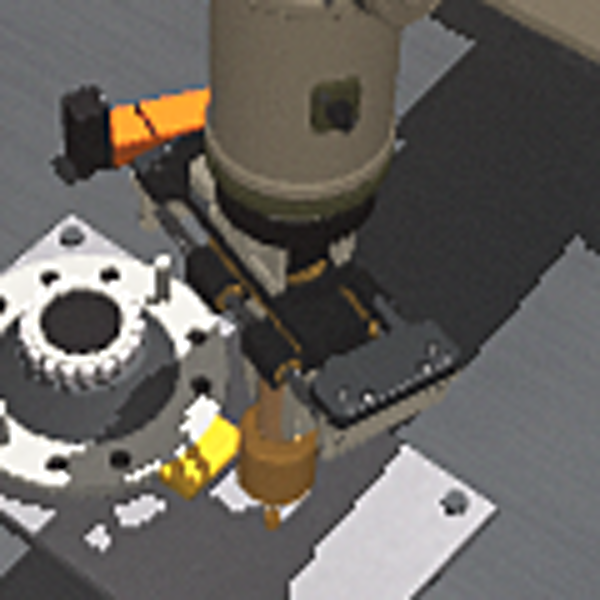

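View pics/w2.png

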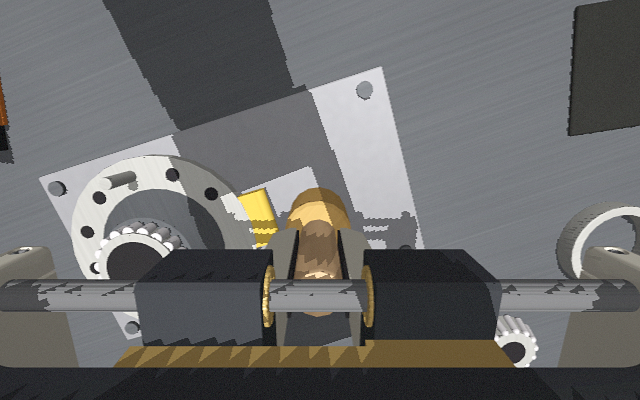

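Emit:
{"op": "move_arm", "data": {
  "moves": [-0.05,0.03,1.5,0,0,0,-1,-0.05,0.03,1.5,0,0,0,-1,0,0,0.5,0,0,0,-1,0,0,0.3,0,0,0,-1,0,0,0.1,0,0,0,-1,0,0,0.1,0,0,0,-1,0,0,0,0,0,0,-1]
}}

```text
clock: 6.8
position: [0.5412, 0.0545, 0.108]
eef_rot: [2.576, 1.798, 0.001]
wrist_force: [0.3, 0.8, -3.3]
opening: 0.238
```

```bash
python3 - <<'E'
from h import *
p,M=st()
E
```

```text
t 6.8 p [0.5412 0.0545 0.108 ] x [3.446e-01 9.387e-01 2.000e-04] yaw 69.84 z [ 7.e-04 -0.e+00 -1.e+00] F [ 0.3  0.8 -3.3] op 0.238
```

Emit:
{"op": "move_arm", "data": {
  "moves": [0,0,0.1,0,0,0,-1,0,0,0.1,0,0,0,-1,0,0,0.1,0,0,0,-1,0,0,0.1,0,0,0,-1,0,0,0,0,0,0,-1]
}}

```text
clock: 7.3
position: [0.5413, 0.0546, 0.1043]
eef_rot: [2.575, 1.798, 0.001]
wrist_force: [-1.6, -0.0, 4.6]
opening: 0.238
```

Emit:
{"op": "move_arm", "data": {
  "moves": [0,0,0.1,0,0,0,-1,0,0,0.1,0,0,0,-1,0,0,0.1,0,0,0,-1,0,0,0.1,0,0,0,-1,0,0,0.1,0,0,0,-1,0,0,0.1,0,0,0,-1,0,0,0,0,0,0,-1]
}}

```text
clock: 8.0
position: [0.5411, 0.0546, 0.0975]
eef_rot: [2.576, 1.798, 0.001]
wrist_force: [-0.1, -1.4, 2.4]
opening: 0.239
```

Emit:
{"op": "move_arm", "data": {
  "moves": [0,0,0.1,0,0,0,-1,0,0,0.05,0,0,0,-1,0,0,0.05,0,0,0,-1,0,0,0,0,0,0,-1]
}}

```text
clock: 8.4
position: [0.5411, 0.0546, 0.0957]
eef_rot: [2.576, 1.798, 0.001]
wrist_force: [1.3, -0.3, 3.6]
opening: 0.24
```

Emit:
{"op": "move_arm", "data": {
  "moves": [0,0,0.05,0,0,0,-1,0,0,0.05,0,0,0,-1,0,0,0,0,0,0,-1]
}}

```text
clock: 8.7
position: [0.5413, 0.0546, 0.0956]
eef_rot: [2.575, 1.798, 0.001]
wrist_force: [-1.7, 0.4, 10.1]
opening: 0.243
```

Emit:
{"op": "move_arm", "data": {
  "moves": [0,0,0.1,0,0,0,-1,0,0,0.1,0,0,0,-1,0,0,0,0,0,0,-1]
}}

```text
clock: 9.0
position: [0.5416, 0.0545, 0.0954]
eef_rot: [2.575, 1.798, 0.002]
wrist_force: [-8.7, -0.5, 25.1]
opening: 0.24
```

Emit:
{"op": "move_arm", "data": {
  "moves": [0,0,-0.3,0,0,0,-1,0,0,-2,0,0,0,-1,0,0,-3,0,0,0,-1,2.84,-1.19,0,0,0,0,-1,2.84,-1.19,0,0,0,0,-1,2.84,-1.19,0,0,0,0,-1,2.84,-1.19,0,0,0,0,-1,2.84,-1.19,0,0,0,0,-1,2.84,-1.19,0,0,0,0,-1,0,0,0,0,0,0,-1]
}}

```text
clock: 10.0
position: [0.5307, 0.2422, 0.1438]
eef_rot: [-2.571, -1.801, 0.004]
wrist_force: [-0.5, -0.7, -3.6]
opening: 0.241
```

```bash
python3 - <<'E'
from plant import optics
from h import *
p,M=st(); go([.527,.362,.0875],M,p)
im=optics.capture('scene'); cv2.imwrite('pics/scene2.png',im[:,:,::-1])
crop(im,310,160,410,235,6,'pics/c6.png')
im=optics.capture('wrist'); cv2.imwrite('pics/w3.png',im[:,:,::-1])
E
```

```text
t 10.0 p [0.5307 0.2422 0.1438] x [ 3.415e-01  9.399e-01 -7.000e-04] yaw 70.03 z [-3.3e-03  5.0e-04 -1.0e+00] F [-0.5 -0.7 -3.6] op 0.241
shift cm [11.14 -4.42  5.63]
```

View pics/c6.png

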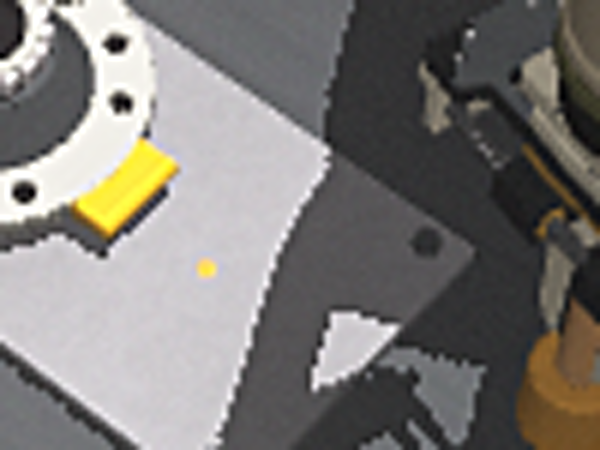

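View pics/w3.png

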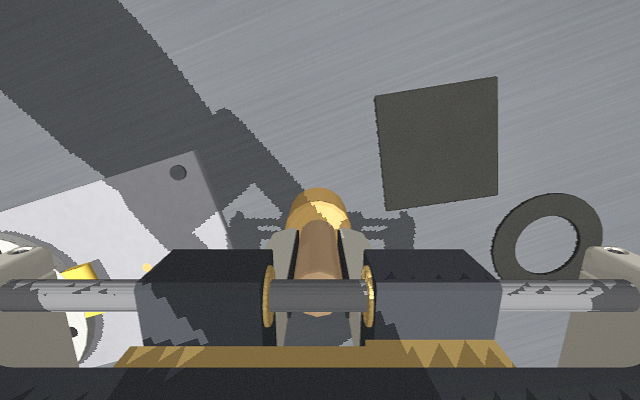

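View pics/scene2.png

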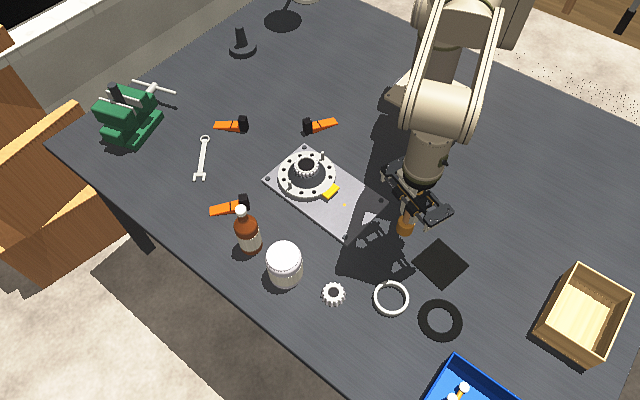

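Emit:
{"op": "move_arm", "data": {
  "moves": [2.78,-1.1,0,0,0,0,-1,2.78,-1.1,0,0,0,0,-1,2.78,-1.1,0,0,0,0,-1,2.78,-1.1,0,0,0,0,-1,0,0,2,0,0,0,-1,0,0,2,0,0,0,-1,0,0,1,0,0,0,-1,0,0,0,0,0,0,-1]
}}

```text
clock: 10.9
position: [0.5281, 0.3567, 0.0927]
eef_rot: [-2.577, -1.797, 0.008]
wrist_force: [-0.2, -0.7, -3.1]
opening: 0.242
```

```bash
python3 - <<'E'
from plant import optics
from h import *
p,M=st(); go([.527,.362,.0875],M,p)
im=optics.capture('scene'); cv2.imwrite('pics/scene3.png',im[:,:,::-1])
crop(im,390,200,490,300,6,'pics/c7.png')
print(proj(optics.calibration('scene'),[[.5275,.362,.008],[.541,.0543,.012]]), [(d['at'].round(4),d['score']) for d in optics.spot_point('mallet','scene')])
E
```

```text
t 10.9 p [0.5281 0.3567 0.0927] x [ 0.3456  0.9384 -0.0042] yaw 69.78 z [-0.0046 -0.0028 -1.    ] F [-0.2 -0.7 -3.1] op 0.242
shift cm [ 0.46 -0.29  0.52]Traceback (most recent call last):
  File "<stdin>", line 6, in <module>
AttributeError: 'list' object has no attribute 'round'. Did you mean: 'count'?
```

View pics/c7.png

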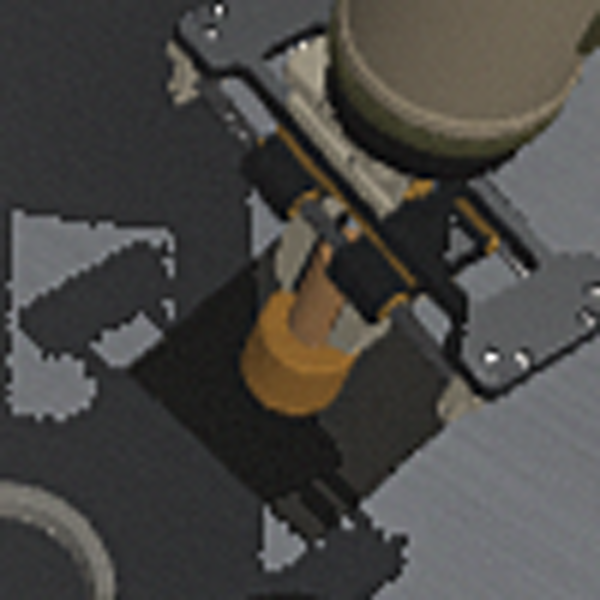

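Emit:
{"op": "move_arm", "data": {
  "moves": [0.4,-0.1,0,0,0,0,-1,0,0,0.2,0,0,0,-1,0,0,0,0,0,0,-1,0,0,0,0,0,0,-1]
}}

```text
clock: 11.4
position: [0.5301, 0.3629, 0.094]
eef_rot: [2.576, 1.799, 0.001]
wrist_force: [0.5, -0.2, -3.3]
opening: 0.237
```

```bash
python3 - <<'E'
from h import *
p,M=st(); go([.527,.362,.0875],M,p)
E
```

```text
t 11.4 p [0.5301 0.3629 0.094 ] x [3.444e-01 9.388e-01 2.000e-04] yaw 69.85 z [ 3.e-04  1.e-04 -1.e+00] F [ 0.5 -0.2 -3.3] op 0.237
shift cm [-0.19 -0.26  0.65]
```

Emit:
{"op": "move_arm", "data": {
  "moves": [-0.15,-0.25,0,0,0,0,-1,0,0,0.3,0,0,0,-1,0,0,0.1,0,0,0,-1,0,0,0.1,0,0,0,-1,0,0,0.1,0,0,0,-1,0,0,0,0,0,0,-1]
}}

```text
clock: 12.0
position: [0.5272, 0.3622, 0.0876]
eef_rot: [-2.576, -1.798, 0.0]
wrist_force: [-0.0, 0.5, -3.7]
opening: 0.238
```

```bash
python3 - <<'E'
from h import *
p,M=st(); go([.527,.362,.0875],M,p)
E
```

```text
t 12.0 p [0.5272 0.3622 0.0876] x [ 0.3446  0.9387 -0.    ] yaw 69.84 z [-0. -0. -1.] F [-0.   0.5 -3.7] op 0.238
shift cm [-0.03 -0.01  0.01]
```

Emit:
{"op": "move_arm", "data": {
  "moves": [0,0,0.05,0,0,0,-1,0,0,0.05,0,0,0,-1,0,0,0,0,0,0,-1]
}}

```text
clock: 12.3
position: [0.5274, 0.3622, 0.0875]
eef_rot: [2.576, 1.798, 0.001]
wrist_force: [-3.2, -2.5, 4.9]
opening: 0.241
```

Seated on the mat. Open slowly and rise.

Emit:
{"op": "move_arm", "data": {
  "moves": [0,0,-0.04,0,0,0,-0.4,0,0,0,0,0,0,-0.3,0,0,0,0,0,0,0,0,0,0,0,0,0,0.5,0,0,0,0,0,0,1,0,0,0,0,0,0,1,0,0,0,0,0,0,1,0,0,0,0,0,0,1]
}}

```text
clock: 13.1
position: [0.5272, 0.3622, 0.087]
eef_rot: [-2.576, -1.798, 0.0]
wrist_force: [0.4, -0.6, -1.1]
opening: 0.815
```

```bash
python3 - <<'E'
from plant import optics
from h import *
st()
im=optics.capture('scene'); crop(im,390,200,490,300,6,'pics/c8.png')
E
```

```text
t 13.1 p [0.5272 0.3622 0.087 ] x [ 0.3446  0.9388 -0.    ] yaw 69.84 z [-0. -0. -1.] F [ 0.4 -0.6 -1.1] op 0.815
```

View pics/c8.png

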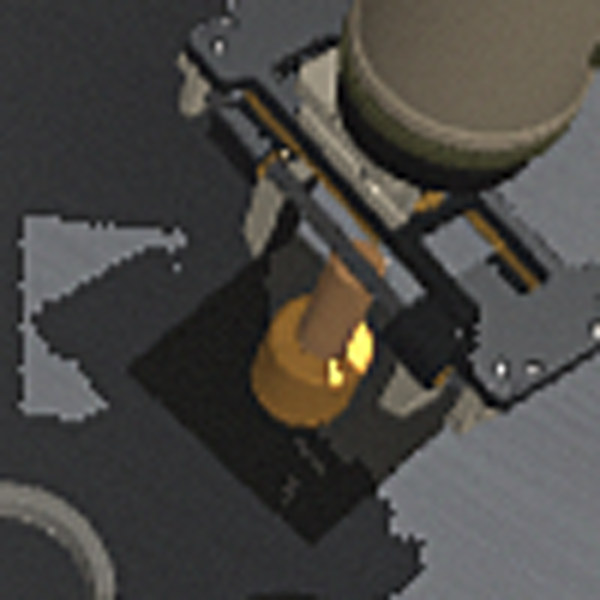

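Emit:
{"op": "move_arm", "data": {
  "moves": [0,0,-1.5,0,0,0,1,0,0,-2.5,0,0,0,1,0,0,-4,0,0,0,1,0,0,-4,0,0,0,1,-3.52,1.15,0,0,0,0,1,-3.52,1.15,0,0,0,0,1,-3.52,1.15,0,0,0,0,1,-3.52,1.15,0,0,0,0,1,-3.52,1.15,0,0,0,0,1,-3.52,1.15,0,0,0,0,1,-3.52,1.15,0,0,0,0,1,-3.52,1.15,0,0,0,0,1]
}}

```text
clock: 14.35
position: [0.5166, 0.0648, 0.2086]
eef_rot: [2.575, 1.798, 0.002]
wrist_force: [0.8, -0.2, 0.0]
opening: 1.0
```

Emit:
{"op": "move_arm", "data": {
  "moves": [-3.52,1.15,0,0,0,0,1,-3.52,1.15,0,0,0,0,1,-3.52,1.15,0,0,0,0,1,-3.52,1.15,0,0,0,0,1,-3.52,1.15,0,0,0,0,1,-3.52,1.15,0,0,0,0,1,-3.52,1.15,0,0,0,0,1,-3.52,1.15,0,0,0,0,1,-3.52,1.15,0,0,0,0,1,-3.52,1.15,0,0,0,0,1,-3.52,1.15,0,0,0,0,1,-3.52,1.15,0,0,0,0,1]
}}

```text
clock: 15.55
position: [0.5004, -0.3796, 0.2086]
eef_rot: [2.575, 1.798, 0.001]
wrist_force: [0.5, 0.1, 0.1]
opening: 0.997
```

Emit:
{"op": "move_arm", "data": {
  "moves": [0,0,0,0,0,6.9,1,0,0,0,0,0,6.9,1,0,0,0,0,0,6.9,1,0,0,0,0,0,6.9,1,0,0,0,0,0,6.9,1,0,0,0,0,0,6.9,1,0,0,0,0,0,0,1,0,0,0,0,0,0,1]
}}

```text
clock: 16.35
position: [0.5006, -0.378, 0.208]
eef_rot: [3.043, 0.777, 0.001]
wrist_force: [-0.3, -0.5, 0.5]
opening: 1.002
```

```bash
python3 - <<'E'
from plant import optics
from h import *
p,M=st(); go([.501,-.3785,.1],M,p)
c=optics.calibration('wrist'); im=optics.capture('wrist'); cv2.imwrite('pics/w4.png',im[:,:,::-1])
a=np.radians(-61.6); d=np.array([np.cos(a),np.sin(a),0]); g=np.array([.501,-.3785,0])
print(proj(c,[g+[0,0,.052],g+d*.102+[0,0,.004],g-d*.012+[0,0,.052],g+d*.012+[0,0,.052]]))
im=optics.capture('top'); cv2.imwrite('pics/top4.png',im[:,:,::-1]);crop(im,260,170,340,260,6,'pics/c9.png')
im=optics.capture('scene'); crop(im,390,200,490,300,6,'pics/c10.png')
E
```

```text
t 16.35 p [ 0.5006 -0.378   0.208 ] x [8.776e-01 4.794e-01 3.000e-04] yaw 28.65 z [ 7.e-04 -6.e-04 -1.e+00] F [-0.3 -0.5  0.5] op 1.002
shift cm [1.00e-02 5.00e-02 1.08e+01]
[[317.85599989 190.68310818]
 [317.42275916 260.7881438 ]
 [317.91465318 179.09905396]
 [317.79850469 202.03843795]]
```

View pics/w4.png

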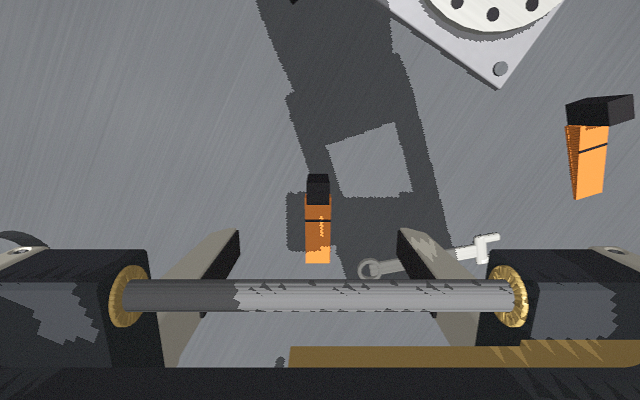

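View pics/c10.png

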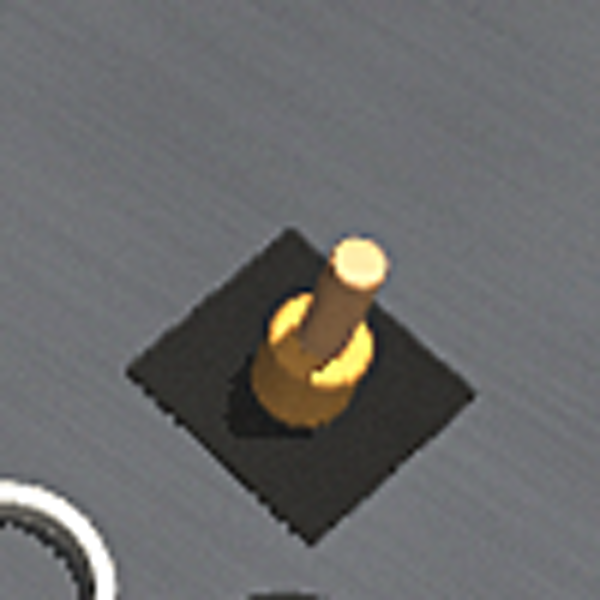

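View pics/top4.png

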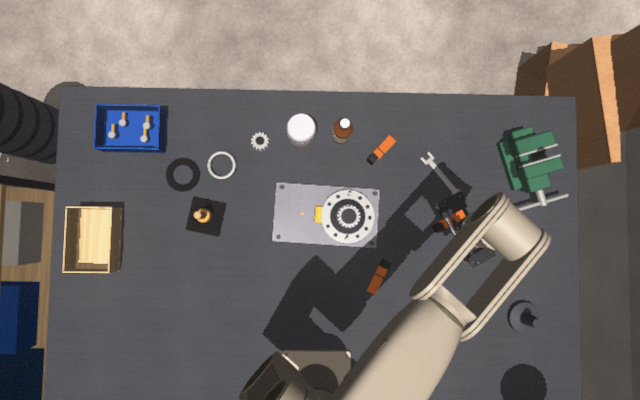

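Emit:
{"op": "move_arm", "data": {
  "moves": [0,0.02,3,0,0,0,1,0,0.02,3.5,0,0,0,1,0,0,3.5,0,0,0,1,0,0,3.5,0,0,0,1,0,0,2.5,0,0,0,1,0,0,1.4,0,0,0,1,0,0,0,0,0,0,0,0,0,0,0,0,0,-0.2,0,0,0,0,0,0,-0.3],
  "grip_force": 40
}}

```text
clock: 17.4
position: [0.502, -0.3794, 0.0353]
eef_rot: [3.042, 0.772, 0.003]
wrist_force: [-0.7, 0.1, -0.2]
opening: 0.793
```

```bash
python3 - <<'E'
from plant import optics
from h import *
p,M=st(); go([.501,-.3785,.029],M,p)
E
```

```text
t 17.4 p [ 0.502  -0.3794  0.0353] x [0.8791 0.4766 0.0011] yaw 28.46 z [ 0.0026 -0.0023 -1.    ] F [-0.7  0.1 -0.2] op 0.793
shift cm [-0.04 -0.13  0.63]
```

Emit:
{"op": "move_arm", "data": {
  "moves": [0,-0.05,0.4,0,0,0,-0.3,0,0,0,0,0,0,-0.3,0,0,0,0,0,0,-0.35,0,0,0,0,0,0,-0.35]
}}

```text
clock: 17.8
position: [0.5005, -0.3779, 0.0293]
eef_rot: [3.045, 0.772, 0.0]
wrist_force: [0.0, -0.6, -0.0]
opening: 0.448
```

```bash
python3 - <<'E'
from plant import optics
from h import *
p,M=st(); go([.501,-.3785,.029],M,p)
E
```

```text
t 17.8 p [ 0.5005 -0.3779  0.0293] x [8.793e-01 4.763e-01 1.000e-04] yaw 28.45 z [ 2.e-04 -2.e-04 -1.e+00] F [ 0.  -0.6 -0. ] op 0.448
shift cm [0.01 0.08 0.03]
```

Emit:
{"op": "move_arm", "data": {
  "moves": [0,0.05,0,0,0,0,-1,0,0,0,0,0,0,-1,0,0,0,0,0,0,-1,0,0,0,0,0,0,-1,0,0,0,0,0,0,-1,0,0,0,0,0,0,-1],
  "grip_force": 55
}}

```text
clock: 18.4
position: [0.5008, -0.3783, 0.0291]
eef_rot: [3.045, 0.772, 0.0]
wrist_force: [0.2, -0.6, 0.6]
opening: 0.254
```

```bash
python3 - <<'E'
from plant import optics
from h import *
p,M=st(); go([.501,-.3785,.029],M,p)
c=optics.calibration('wrist'); im=optics.capture('wrist'); cv2.imwrite('pics/w5.png',im[:,:,::-1])
for D in (0,.002,-.002):
  print(proj(c,[p+M[:,1]*y+M[:,0]*x+[0,0,z-p[2]] for y,x,z in [(.102+D,.015,.004),(.102+D,-.015,.004),(.041+D,.015,.0162),(.041+D,-.015,.0162)]]).round(1).tolist())
E
```

```text
t 18.4 p [ 0.5008 -0.3783  0.0291] x [0.8793 0.4763 0.    ] yaw 28.44 z [ 1.e-04 -1.e-04 -1.e+00] F [ 0.2 -0.6  0.6] op 0.254
shift cm [0.01 0.03 0.01]
[[339.8, 379.0], [295.9, 379.0], [343.2, 312.5], [292.7, 312.4]]
[[339.7, 381.4], [296.0, 381.4], [343.1, 315.4], [292.7, 315.4]]
[[339.8, 376.6], [295.9, 376.6], [343.3, 309.5], [292.6, 309.5]]
```

View pics/w5.png

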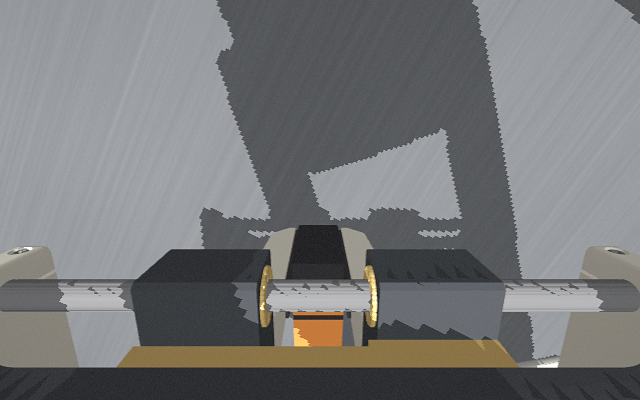

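Emit:
{"op": "move_arm", "data": {
  "moves": [0,0,-1,0,0,0,-1,0,0,-3,0,0,0,-1,0,0,-4,0,0,0,-1,0,0,-4,0,0,0,-1,2.15,-3.26,0,0,0,0,-1,2.15,-3.26,0,0,0,0,-1,2.15,-3.26,0,0,0,0,-1,2.15,-3.26,0,0,0,0,-1,2.15,-3.26,0,0,0,0,-1,2.15,-3.26,0,0,0,0,-1,2.15,-3.26,0,0,0,0,-1,2.15,-3.26,0,0,0,0,-1]
}}

```text
clock: 19.65
position: [0.5275, -0.0654, 0.1497]
eef_rot: [3.045, 0.772, 0.001]
wrist_force: [0.1, 0.2, -1.0]
opening: 0.254
```

Emit:
{"op": "move_arm", "data": {
  "moves": [2.15,-3.26,0,0,0,0,-1,2.15,-3.26,0,0,0,0,-1,2.15,-3.26,0,0,0,0,-1,2.15,-3.26,0,0,0,0,-1,2.15,-3.26,0,0,0,0,-1,0,0,0,0,0,7.8,-1,0,0,0,0,0,7.8,-1,0,0,0,0,0,7.8,-1,0,0,0,0,0,7.8,-1,0,0,0,0,0,0,-1,0,0,0,0,0,0,-1]
}}

```text
clock: 20.75
position: [0.5446, 0.1275, 0.1494]
eef_rot: [-3.141, 0.069, -0.0]
wrist_force: [0.5, -0.6, -1.4]
opening: 0.256
```

```bash
python3 - <<'E'
from plant import optics
from h import *
p,M=st(); go([.5444,.127,.0291+.012+.03],M,p)
for n in ('wrist','scene','top'):
    im=optics.capture(n); cv2.imwrite(f'pics/{n}6.png',im[:,:,::-1])
    if n=='scene': crop(im,300,120,420,220,6,'pics/c11.png')
E
```

```text
t 20.75 p [0.5446 0.1275 0.1494] x [ 9.99e-01 -4.40e-02  1.00e-04] yaw -2.52 z [ 1.e-04  0.e+00 -1.e+00] F [ 0.5 -0.6 -1.4] op 0.256
shift cm [-0.02  0.05  7.83]
```

View pics/c11.png

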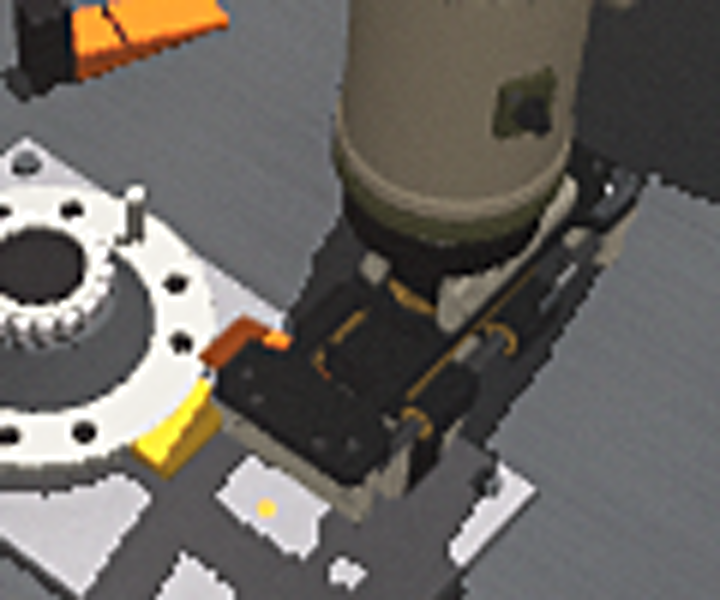

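View pics/wrist6.png

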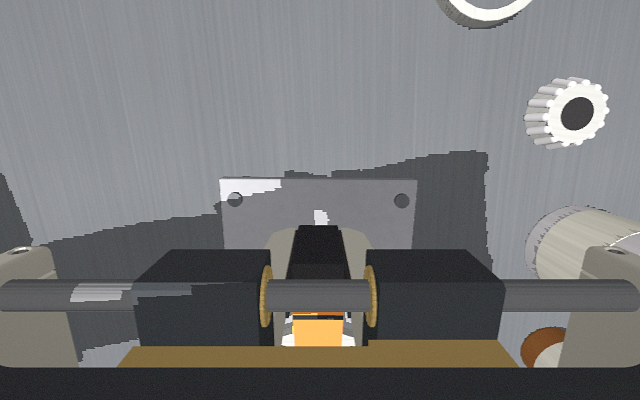

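Emit:
{"op": "move_arm", "data": {
  "moves": [0,0,2,0,0,0.3,-1,0,-0.05,3,0,0,0,-1,0,0,3,0,0,0,-1,0,0,1.5,0,0,0,-1,0,0,0.6,0,0,0,-1,0,0,0.3,0,0,0,-1,0,0,0,0,0,0,-1]
}}

```text
clock: 21.6
position: [0.5454, 0.1281, 0.046]
eef_rot: [-3.14, 0.083, -0.002]
wrist_force: [-0.2, -0.7, -0.5]
opening: 0.252
```

```bash
python3 - <<'E'
from plant import optics
from h import *
p,M=st(); go([.5444,.127,.0411],M,p)
E
```

```text
t 21.6 p [0.5454 0.1281 0.046 ] x [ 0.9986 -0.053   0.0014] yaw -3.04 z [ 1.4e-03  2.0e-04 -1.0e+00] F [-0.2 -0.7 -0.5] op 0.252
shift cm [-0.1   0.12  0.49]
```

Emit:
{"op": "move_arm", "data": {
  "moves": [0,0,0,0,0,0,-1,0,0,0.1,0,0,0,-1,0,0,0,0,0,0,-1]
}}

```text
clock: 21.9
position: [0.5452, 0.1281, 0.0448]
eef_rot: [-3.14, 0.084, -0.002]
wrist_force: [-0.7, 0.5, -0.4]
opening: 0.255
```

```bash
python3 - <<'E'
from plant import optics
from h import *
p,M=st(); go([.5444,.127,.0411],M,p)
for n in ('wrist','scene','top'):
    im=optics.capture(n); cv2.imwrite(f'pics/{n}7.png',im[:,:,::-1])
    if n=='scene': crop(im,300,120,420,220,6,'pics/c12.png')
    if n=='top': crop(im,260,170,380,260,6,'pics/c13.png')
E
```

```text
t 21.9 p [0.5452 0.1281 0.0448] x [ 0.9986 -0.0533  0.0012] yaw -3.05 z [ 1.2e-03  2.0e-04 -1.0e+00] F [-0.7  0.5 -0.4] op 0.255
shift cm [-0.07  0.11  0.37]
```

View pics/c12.png

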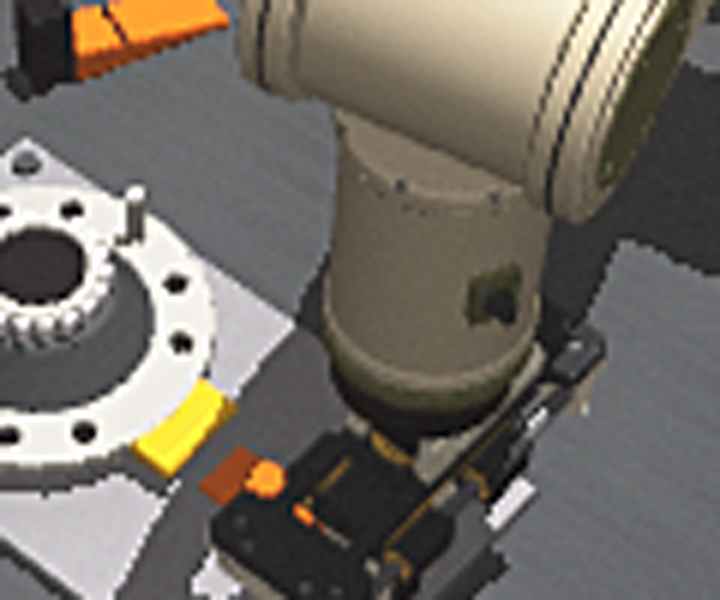

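View pics/c13.png

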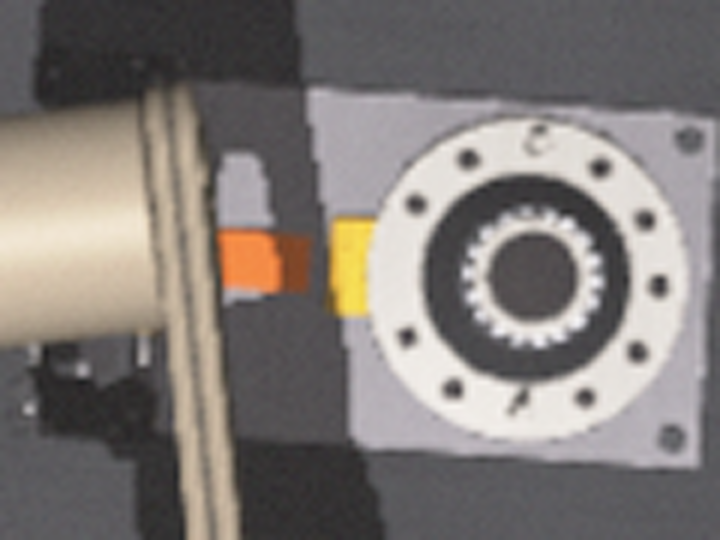

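Emit:
{"op": "move_arm", "data": {
  "moves": [-0.05,0,0.1,0,0,-0.2,-1,0,0,0.1,0,0,0,-1,0,0,0.1,0,0,0,-1,0,0,0,0,0,0,-1,0,0,0,0,0,0,-1]
}}

```text
clock: 22.55
position: [0.5442, 0.1281, 0.0412]
eef_rot: [3.141, -0.078, 0.0]
wrist_force: [-0.8, 0.9, 2.3]
opening: 0.254
```

```bash
python3 - <<'E'
from h import *
p,M=st(); go([.5444,.127,.0411],M,p)
E
```

```text
t 22.55 p [0.5442 0.1281 0.0412] x [ 9.988e-01 -4.990e-02  1.000e-04] yaw -2.86 z [ 1.e-04 -0.e+00 -1.e+00] F [-0.8  0.9  2.3] op 0.254
shift cm [0.03 0.1  0.01]
```

Emit:
{"op": "move_arm", "data": {
  "moves": [0,0.4,0,0,0,0,-1,0,0.5,0,0,0,0,-1,0,0.5,0,0,0,0,-1,0,0.5,0,0,0,0,-1,0,0.5,0,0,0,0,-1,0,0.5,0,0,0,0,-1,0,0.5,0,0,0,0,-1,0,0.4,0,0,0,0,-1,0,0,0,0,0,0,-1],
  "grip_force": 60
}}

```text
clock: 23.45
position: [0.5424, 0.0893, 0.0412]
eef_rot: [3.14, -0.079, 0.001]
wrist_force: [0.5, -0.3, 5.0]
opening: 0.253
```

```bash
python3 - <<'E'
from h import *
from plant import optics
p,M=st(); e=np.array([-.0492,-.9988]); r=p[:2]-[.5366,-.0308]; print('fx',r@e,'fy',r@[.9988,-.0492])
for n in ('scene','top'):
    im=optics.capture(n); cv2.imwrite(f'pics/{n}8.png',im[:,:,::-1])
    if n=='scene': crop(im,300,120,420,220,6,'pics/c14.png')
    if n=='top': crop(im,260,170,380,260,6,'pics/c15.png')
E
```

```text
t 23.45 p [0.5424 0.0893 0.0412] x [ 9.987e-01 -5.030e-02  4.000e-04] yaw -2.89 z [ 3.e-04 -5.e-04 -1.e+00] F [ 0.5 -0.3  5. ] op 0.253
fx -0.12024634088120309 fy -9.923318559827514e-05
```

View pics/c14.png

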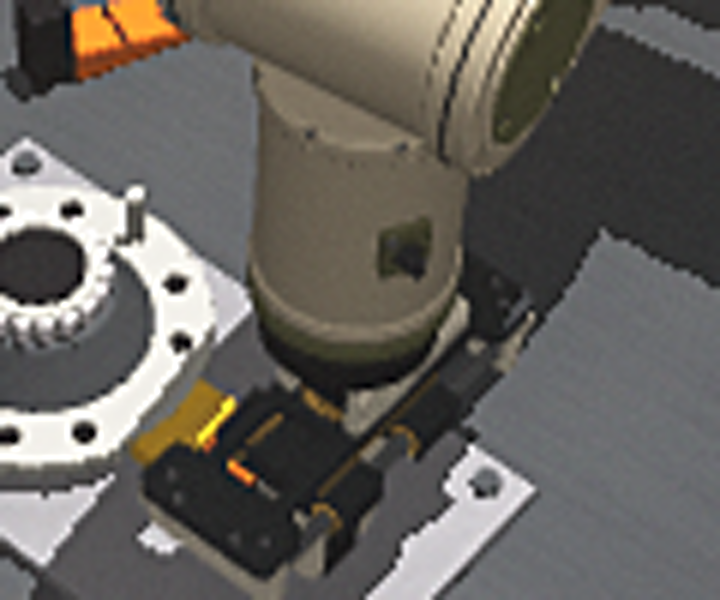

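View pics/c15.png

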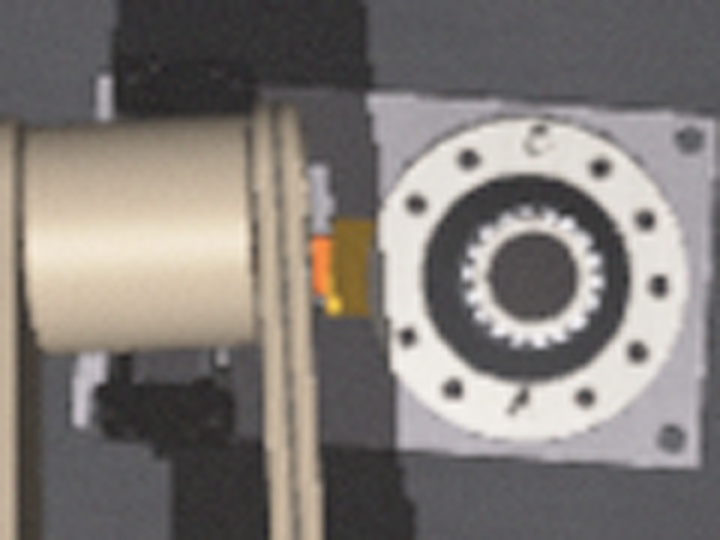

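Emit:
{"op": "move_arm", "data": {
  "moves": [0,0.2,0,0,0,0,-1,0,0.2,0,0,0,0,-1,0,0.1,0,0,0,0,-1,0,0,0,0,0,0,-1]
}}

```text
clock: 23.95
position: [0.5422, 0.0855, 0.0413]
eef_rot: [-3.14, 0.078, -0.001]
wrist_force: [-0.4, 2.3, 5.7]
opening: 0.256
```

Emit:
{"op": "move_arm", "data": {
  "moves": [0,0.1,0,0,0,0,-1,0,0.1,0,0,0,0,-1,0,0,0,0,0,0,-1]
}}

```text
clock: 24.25
position: [0.5421, 0.0837, 0.0413]
eef_rot: [-3.14, 0.078, -0.001]
wrist_force: [-0.2, 2.3, 4.1]
opening: 0.252
```

Emit:
{"op": "move_arm", "data": {
  "moves": [0,0.1,0,0,0,0,-1,0,0.1,0,0,0,0,-1,0,0,0,0,0,0,-1]
}}

```text
clock: 24.55
position: [0.5421, 0.0827, 0.0414]
eef_rot: [-3.138, 0.078, -0.001]
wrist_force: [1.2, 8.3, 5.1]
opening: 0.255
```

Emit:
{"op": "move_arm", "data": {
  "moves": [0,0.1,0,0,0,0,-1,0,0.1,0,0,0,0,-1,0,0,0,0,0,0,-1]
}}

```text
clock: 24.85
position: [0.542, 0.0819, 0.0414]
eef_rot: [-3.137, 0.077, -0.001]
wrist_force: [0.6, 14.6, 4.5]
opening: 0.253
```

Emit:
{"op": "move_arm", "data": {
  "moves": [0,0.1,0,0,0,0,-1,0,0.1,0,0,0,0,-1,0,0,0,0,0,0,-1]
}}

```text
clock: 25.15
position: [0.5419, 0.08, 0.0414]
eef_rot: [-3.136, 0.077, -0.001]
wrist_force: [0.6, 14.7, 5.1]
opening: 0.256
```

Emit:
{"op": "move_arm", "data": {
  "moves": [0,0.2,0,0,0,0,-1,0,0.2,0,0,0,0,-1,0,0.2,0,0,0,0,-1,0,0.2,0,0,0,0,-1,0,0.2,0,0,0,0,-1,0,0,0,0,0,0,-1]
}}

```text
clock: 25.75
position: [0.5414, 0.0698, 0.0414]
eef_rot: [-3.137, 0.077, -0.001]
wrist_force: [0.2, 13.1, 3.8]
opening: 0.256
```

```bash
python3 - <<'E'
from h import *
from plant import optics
p,M=st(); e=np.array([-.0492,-.9988]); r=p[:2]-[.5366,-.0308]; print('fx',r@e,'fy',r@[.9988,-.0492])
for n in ('scene','wrist'):
    im=optics.capture(n); cv2.imwrite(f'pics/{n}9.png',im[:,:,::-1])
    if n=='scene': crop(im,260,120,380,220,6,'pics/c16.png')
    if n=='wrist': crop(im,240,200,400,370,4,'pics/c17.png')
E
```

```text
t 25.75 p [0.5414 0.0698 0.0414] x [ 9.988e-01 -4.910e-02  7.000e-04] yaw -2.81 z [ 9.0e-04  3.9e-03 -1.0e+00] F [ 0.2 13.1  3.8] op 0.256
fx -0.10072078068876023 fy -0.0001787281635335824
```

View pics/c16.png

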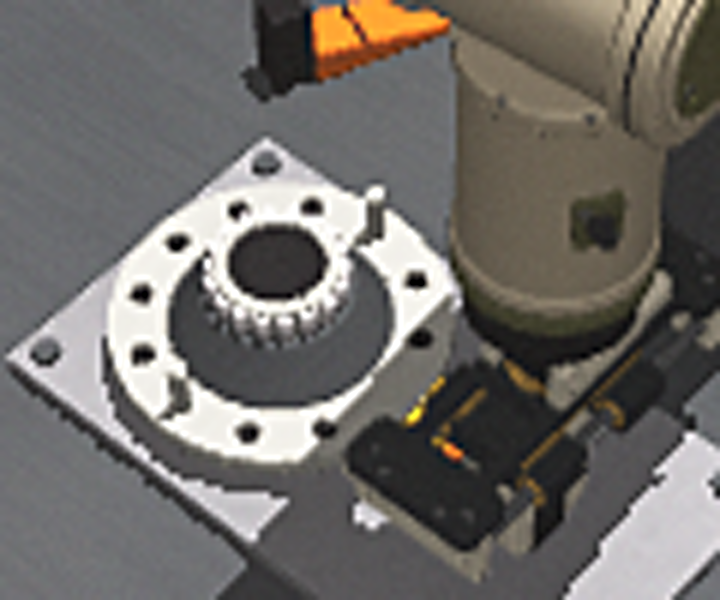

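View pics/c17.png

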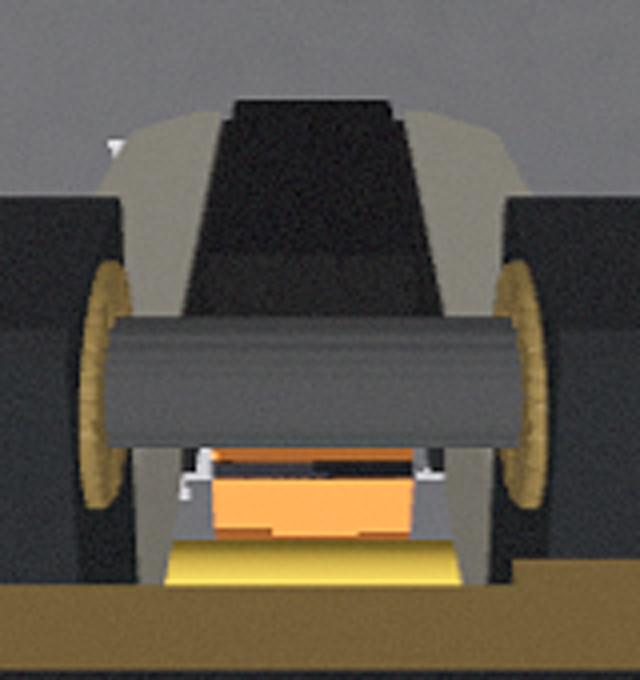

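Emit:
{"op": "move_arm", "data": {
  "moves": [0,0.2,0,0,0,0,-1,0,0.2,0,0,0,0,-1,0,0.2,0,0,0,0,-1,0,0.2,0,0,0,0,-1,0,0.2,0,0,0,0,-1,0,0.1,0,0,0,0,-1,0,0,0,0,0,0,-1]
}}

```text
clock: 26.55
position: [0.5408, 0.0589, 0.0413]
eef_rot: [-3.137, 0.077, -0.001]
wrist_force: [0.8, 14.9, 5.0]
opening: 0.256
```

```bash
cat > look.py <<'E'
import sys
from h import *
from plant import optics
k=sys.argv[1]
p,M=st(); e=np.array([-.0492,-.9988]); r=p[:2]-[.5366,-.0308]; print('fx',r@e,'fy',r@[.9988,-.0492])
c=optics.calibration('wrist'); im=optics.capture('wrist'); cv2.imwrite(f'pics/wr_{k}.png',im[:,:,::-1])
crop(im,270,290,370,360,7,f'pics/wc_{k}.png')
# expected rows: wedge line centre if rigid in grip; lug edge
g=p+[0,0,-.0293]
print('line',proj(c,[g+M[:,1]*.041+[0,0,.0162]]).round(1))
E2=lambda x,z:np.array([.5366-.0492*x,-.0308-.9988*x,z])
for l in (.004,.005,.006): print('lug nose r6 at lift',l,proj(c,[E2(-.045,.022+l),E2(-.045,.022+l+.006),E2(-.0432,.022+l+.0102),E2(-.039,.034+l)]).round(1).tolist())
im=optics.capture('scene'); cv2.imwrite(f'pics/sc_{k}.png',im[:,:,::-1])
E
python3 look.py a
```

```text
t 26.55 p [0.5408 0.0589 0.0413] x [ 9.988e-01 -4.900e-02  6.000e-04] yaw -2.81 z [ 8.0e-04  3.9e-03 -1.0e+00] F [ 0.8 14.9  5. ] op 0.256
fx -0.08979388591235357 fy -0.00022580444544986435
line [[317.6 312.3]]
lug nose r6 at lift 0.004 [[318.0, 315.7], [318.0, 322.1], [318.0, 329.6], [318.0, 338.0]]
lug nose r6 at lift 0.005 [[318.0, 316.7], [318.0, 323.2], [318.0, 330.8], [318.0, 339.3]]
lug nose r6 at lift 0.006 [[318.0, 317.8], [318.0, 324.4], [318.0, 332.0], [318.0, 340.5]]
```

View pics/wc_a.png

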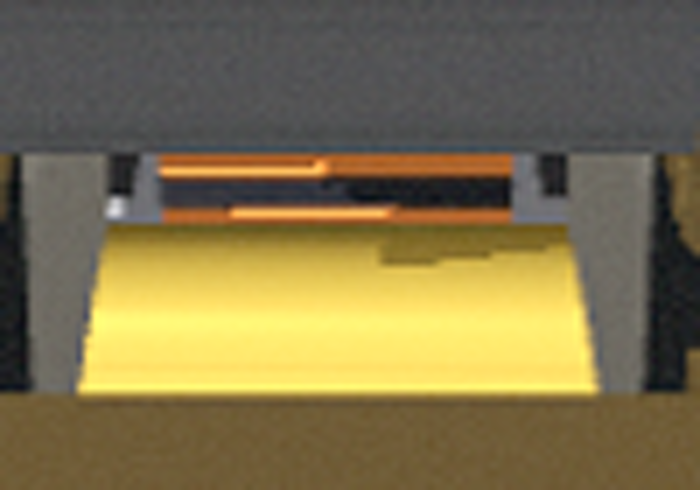

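```bash
python3 - <<'E'
from h import *
from plant import optics,manip
c=optics.calibration('wrist')
E2=lambda x,z:np.array([.5366-.0492*x,-.0308-.9988*x,z])
for dx in (-.002,0,.002):   # lug x uncertainty, camera same
  for rem in (0,.001,.002,.003,.004,.005):
    l=.0051-rem/5; a=np.linspace(0,2*np.pi,721)
    v=min(proj(c,[E2(-.039+dx+.006*np.cos(t),.028+l+.006*np.sin(t))])[0,1] for t in a if np.cos(t)<=0)
    ln=proj(c,[E2(-.045+dx-rem+k,.012+.0162-k/5) for k in (-.001,0,.001)])[:,1]
    print(dx,rem,'nose',round(v,1),'line',ln.round(1),'diff',round(v-ln[1],1))
E
```

```text
-0.002 0 nose 318.2 line [313.8 315.1 316.3] diff 3.1
-0.002 0.001 nose 318.0 line [312.4 313.6 314.9] diff 4.4
-0.002 0.002 nose 317.8 line [310.9 312.2 313.4] diff 5.6
-0.002 0.003 nose 317.6 line [309.4 310.7 311.9] diff 6.9
-0.002 0.004 nose 317.4 line [307.9 309.2 310.5] diff 8.2
-0.002 0.005 nose 317.2 line [306.4 307.7 309. ] diff 9.4
0 0 nose 321.2 line [316.8 318.  319.2] diff 3.1
0 0.001 nose 320.9 line [315.3 316.6 317.8] diff 4.4
0 0.002 nose 320.7 line [313.8 315.1 316.3] diff 5.6
0 0.003 nose 320.5 line [312.4 313.6 314.9] diff 6.9
0 0.004 nose 320.3 line [310.9 312.2 313.4] diff 8.1
0 0.005 nose 320.1 line [309.4 310.7 311.9] diff 9.4
0.002 0 nose 324.1 line [319.7 320.9 322.1] diff 3.2
0.002 0.001 nose 323.8 line [318.2 319.5 320.7] diff 4.4
0.002 0.002 nose 323.6 line [316.8 318.  319.2] diff 5.6
0.002 0.003 nose 323.4 line [315.3 316.6 317.8] diff 6.9
0.002 0.004 nose 323.2 line [313.8 315.1 316.3] diff 8.1
0.002 0.005 nose 323.0 line [312.4 313.6 314.9] diff 9.3
```

Emit:
{"op": "move_arm", "data": {
  "moves": [0,0.05,0,0,0,0,-1,0,0.05,0,0,0,0,-1,0,0,0,0,0,0,-1,0,0,0,0,0,0,-1]
}}

```text
clock: 27.05
position: [0.5408, 0.0581, 0.0414]
eef_rot: [-3.137, 0.077, -0.001]
wrist_force: [-0.1, 14.8, 4.8]
opening: 0.253
```

```bash
python3 look.py b; python3 - <<'E'
from h import *
im=cv2.imread('pics/sc_b.png')[:,:,::-1]; im0=cv2.imread('pics/scene0.png')[:,:,::-1]
a=cv2.resize(im0[140:210,260:340,::-1],None,fx=5,fy=5,interpolation=2);b=cv2.resize(im[140:210,260:340,::-1],None,fx=5,fy=5,interpolation=2)
cv2.imwrite('pics/cmp.png',np.hstack([a,b]))
g0,g1=[cv2.cvtColor(x[150:182,288:322],cv2.COLOR_RGB2GRAY).astype(np.float32) for x in (im0,im)]
print('hub shift',cv2.phaseCorrelate(g0,g1))
from plant import optics
c=optics.calibration('scene'); P=np.array([.5366-.0492*.06,-.0308-.9988*.06,.07]); print(proj(c,[P,P+[0,0,.005]]))
E
```

```text
t 27.05 p [0.5408 0.0581 0.0414] x [ 9.988e-01 -4.890e-02  7.000e-04] yaw -2.8 z [ 9.0e-04  4.1e-03 -1.0e+00] F [-0.1 14.8  4.8] op 0.253
fx -0.08898526137395946 fy -0.00019921097313188146
line [[317.7 312.3]]
lug nose r6 at lift 0.004 [[318.0, 314.5], [318.0, 320.9], [318.0, 328.3], [318.0, 336.8]]
lug nose r6 at lift 0.005 [[318.0, 315.5], [318.0, 322.0], [318.0, 329.5], [318.0, 338.0]]
lug nose r6 at lift 0.006 [[318.0, 316.6], [318.0, 323.1], [318.0, 330.7], [318.0, 339.3]]
hub shift ((-0.17366275788459973, -1.1675470230686749), 0.8906135778460238)
[[306.19035208 165.21903718]
 [306.12117628 164.14296858]]
```

View pics/wc_b.png

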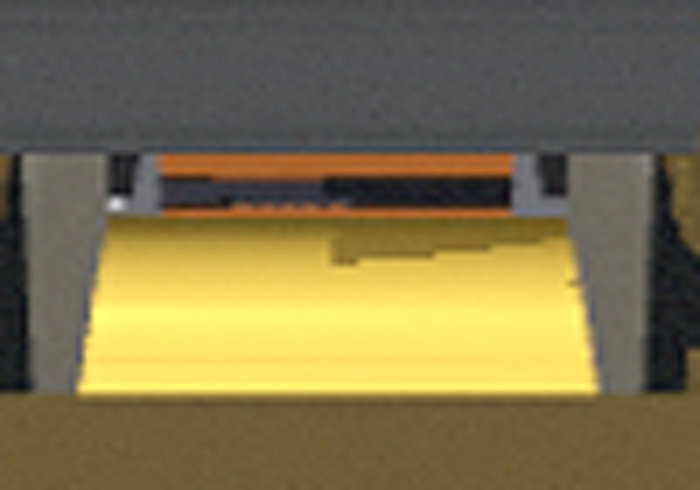

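View pics/cmp.png

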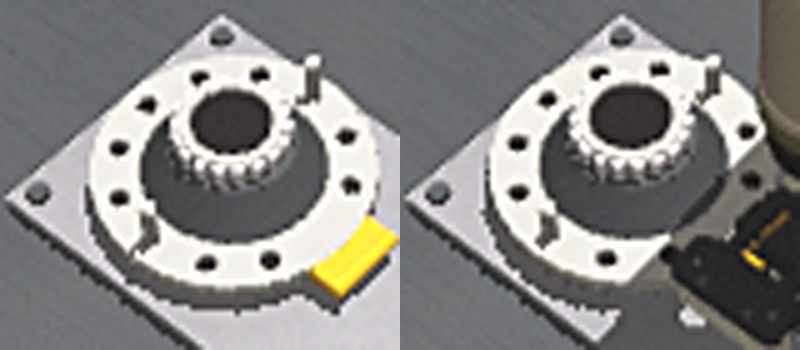

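```bash
python3 - <<'E'
from h import *
from plant import job
st(); print(job.hand_in())
E
```

```text
t 27.15 p [0.5407 0.0581 0.0413] x [ 9.988e-01 -4.890e-02  5.000e-04] yaw -2.8 z [ 7.0e-04  4.1e-03 -1.0e+00] F [-0.3 15.9  4.3] op 0.254
the job is handed in; nothing more can be done
None
```

The job is done and was handed in at 27.2 s. No verdict came back.

**Pin:** I pressed it down with the mallet face until it stopped against the deck, at about 25 N with no further travel. In the scene picture it then shows as a flat disc with no visible side.

**Mallet:** It is standing upright on the mat, released. I saw it within about 2 mm of the mat's middle after letting go.

**Wedge:** I took the rightmost one by its grip and slid it along the deck over the pin and under the lug. The arm still grips it, pushing with about 15 N.

**Last checks on the lift:**
- The wrist picture puts the black line at the lug's edge, within about 0.2 mm of travel.
- The hub shift in the scene picture gives a lift of about 5.4 mm, good to roughly half a millimetre.
- The force at first contact and the absolute arm position disagreed slightly. They suggested about 1 to 3 mm more travel, which is within calibration error, so I trusted the direct view of the line.

I saw no other part on the bench move.

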